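# Unclamp the test coupons and line them up for inspection

### The job

Lift the hinged clamp bar, slide every steel test coupon out from beneath it, and close the empty clamp again. Lay each coupon flat on the white inspection board and push it lengthwise under the light bridge until its leading end meets the scribed line just beyond, square to the line; leave the meter, the jar and the tape roll where they are.

Things in the scene. Friction and masses are not known exactly. Their poses are not given: they have to be found in the camera images.
- clamp: fixed clamp, on either side of the board. Aluminium bed 280 (x) x 290 (y) x 20 mm; origin: centre of its underside; x away from the robot, z up; bed top at z 20. Back fence: near face at x +105, top z 38. Hinge cheeks: y +-137, x 107 to 137, top z 54. Low pins, 8 dia x 8 high, part the lanes: y +-40 and +-120, x 0 and +65 mm
- bed_front (a point): point on the bed's top, at clamp x = -40, y = 0, z = 20 mm; frame as the clamp's. The bed before x = -10 mm of the clamp is clear. Coupons lie along x at about clamp x +25, in up to three lanes at about y -80, 0 and +80 mm; one drawn 95 mm towards the robot still lies wholly on the bed, clear of the bar
- bar (a joint): angle of the clamp bar (rad): 0 closed, 0.5 mm above the coupons; grows as it lifts; 0.8 fully open. A stiff hinge (0.3 N m, some 3 to 6 N at the knob) holds it where it is left. Even fully open its cross bar hangs about 60 mm above the coupons, so these must be drawn out towards the robot
- bar_knob (a point): black knob in the bar's middle, 26 (x) x 18 (y) x 36 mm high, on the steel cross bar (22 x 262 x 14 mm). This point: 24 mm above the knob's foot, 12 mm below its top, 85 mm before the hinge axis and (closed) 30 mm above it. Grip it from above across y, keep the tool upright and let it turn between the pads
- bar_hinge (a point): middle of the bar's hinge axis, which runs along the clamp's y, at x = +120 mm, z = 38.5 mm of the clamp; its frame turns with the bar
- board: fixed white inspection board, 280 (x) x 290 (y) x 12 mm. Origin: centre of its underside; x away from the robot; top at z 12. A black light bridge spans it along y: beam at x 33 to 57, z 46 to 62 (34 mm clear above the board), posts with inner faces at y +-130 mm
- line (a point): middle of the scribed black line, 3 mm wide, on the board's top at board x = +80 mm (23 mm beyond the bridge beam), along the board's y over its full width; frame as the board's. A coupon whose far end meets the line has its centre 70 mm before the line and sticks out 93 mm before the beam, on the robot's side
- coupon1: loose flat steel test coupon, a plain bar 140 x 30 x 10 mm, about 0.15 kg, both ends alike (thin amber strip along the top). Origin: centre of its underside; x along the length, y across, z up. Starts lying flat on the clamp bed under the bar. May be absent (None) in a run
- coupon2: loose flat steel test coupon, a plain bar 140 x 30 x 10 mm, about 0.15 kg, both ends alike (thin amber strip along the top). Origin: centre of its underside; x along the length, y across, z up. Starts lying flat on the clamp bed under the bar. May be absent (None) in a run
- coupon3: loose flat steel test coupon, a plain bar 140 x 30 x 10 mm, about 0.15 kg, both ends alike (thin amber strip along the top). Origin: centre of its underside; x along the length, y across, z up. Starts lying flat on the clamp bed under the bar. May be absent (None) in a run
- meter: bystander: loose blue multimeter lying flat, 170 x 80 x 34 mm; origin at the centre of its underside
- jar: bystander: loose white plastic jar, 60 mm in diameter, 100 mm tall; origin at the centre of its underside
- tape: bystander: loose roll of paper tape lying flat, 100 mm in diameter, 24 mm high; origin at the centre of its underside
Not all that is in view belongs to the job. Leave any pink look-alike of the coupon3 alone. Leave any black look-alike of the coupon2 alone.

How it is judged (in metres and radians):
On the way, in this order (a step that is already met when the one before it is completed fails the run):
1. the clamp bar is lifted (above 0.5 rad) while all the coupons still lie on the bed beneath it (value of joint bar above 0.5 rad and x of each of coupon1, coupon2, coupon3 in the frame of clamp above -0.06 m and horizontal distance between each of coupon1, coupon2, coupon3 and clamp below 0.16 m), for 0.2 s.
2. every coupon has been taken out of the clamp, off its bed (horizontal distance between each of coupon1, coupon2, coupon3 and clamp above 0.2 m), for 0.2 s.
At the end, for the whole second after the job is handed in: Every coupon present lies flat and still on the board under the bridge, its leading end within 4 mm of the scribed line and square to it within 0.09 rad (about 5 degrees); the clamp bar is closed (below 0.06 rad) (x of coupon1 in the frame of line between -0.074 and -0.066 m and y of coupon1 in the frame of line between -0.12 and 0.12 m and z of coupon1 in the frame of line between -0.004 and 0.004 m and angle between the x axis of each of coupon1, coupon2, coupon3 and the x axis of line, either way round below 0.09 rad and linear speed of each of coupon1, coupon2, coupon3 below 0.01 m/s and x of coupon2 in the frame of line between -0.074 and -0.066 m and y of coupon2 in the frame of line between -0.12 and 0.12 m and z of coupon2 in the frame of line between -0.004 and 0.004 m and x of coupon3 in the frame of line between -0.074 and -0.066 m and y of coupon3 in the frame of line between -0.12 and 0.12 m and z of coupon3 in the frame of line between -0.004 and 0.004 m and value of joint bar below 0.06 rad); the robot touches nothing.
It fails at once if the meter, the jar or the tape roll is moved by more than 30 mm (distance of any of meter, jar, tape from where it was at the start of the episode above 0.03 m).
Of coupon1, coupon2, coupon3 only 2 to 3 are there at a start; the rules pass over those that are not, and their reading is None.
At some moment in a run one of coupon1, coupon2, coupon3 may be knocked a few centimetres aside while the robot is not near it.
Once in a run the grip may slacken for a moment while it holds something.
It also fails if it takes over 210 s, if anything falls off the work surface, if the arm or the gripper's body presses on something with over 40 N, if the wrist force passes 120 N, or if a joint passes its speed limit or range.

### The arm

A 6-joint arm with a two-finger parallel gripper is mounted at the origin on the work surface. World frame = base frame: x ahead of the robot, y to its left, z up, the work surface at z = 0. Lengths are in mm, angles in rad, forces in N, time in s.
With the tool pointing down it reaches from about 150 to 775 mm from the base axis. Payload 6.1 kg.
Tool frame: the origin (TCP) lies at the very end of the fingers, on their centre line; the grasp point (between the pads) lies bot.tcp_to_grasp behind it (bot.tcp_to_grasp is the distance from the TCP to the grasp point, in mm); z points along the fingers, y is the line along which they close (so a half turn about z gives the same grasp; the last joint's range is limited). The gripper opens to 85 mm and grips with 20 to 120 N. Pads are 22 mm wide; open, the fingers measure 114 mm over their backs; the gripper's body (76 mm by 85 mm) begins 54 mm behind the grasp point. The pads swing forward as they close: fully open they stand 13 mm farther back than shut.
Start: joints at [0, 0.126, -0.04, 1.405, 0, 1.571], TCP at [524.984, -0, 193.495] pointing down, gripper open.
Joint ranges: [-2.72, 2.72], [-0.95, 1.95], [-1.27, 1.35], [-1.78, 2.02], [-1.46, 1.47], [-3.14, 3.14]. Speed limits (rad/s): [2.39, 2.39, 3.01, 3.14, 3.14, 3.14].

### API

Orientations are given as [roll, pitch, yaw] about the fixed x, y, z axes, in that order (R = Rz(yaw) Ry(pitch) Rx(roll)).
In Python, from cell import bot gives the robot as it stands.
- The arm moves only by the tool drive_tool, never from a script. Its argument "rows" is text: rows parted by semicolons, each of 6 numbers parted by spaces: the shift along the world's x, y, z normalised to -1 to 1, where 1 is 50 cm, then the turn, a rotation vector about the world's x, y, z normalised to -1 to 1, where 1 is pi rad. In form: dx dy dz wx wy wz; .... A call has exactly 5 rows; each row is the pose to reach, as a shift and turn from the pose commanded when the call began, turning the shorter way round; what a row does not reach only later rows make up. A row lasts 1/10 s, in which the tool goes at most 50 mm and 8.59 degrees, less where a joint would pass 70% of its speed; a pose out of reach is approached as far as the arm can. A call with a number of a shift or a turn outside -1 to 1 is refused whole. A call with a gripper value outside its range is refused whole. "fingers" is the opening, from 0 (shut) to 1 (fully open), set as the call begins (left out, the last holds). The fingers move at their own pace and stop on an object; "grip_force" is the grip in N (left out, the last holds). Time passes only in rows, so rows that repeat a pose let the fingers close, or fill a call up. It gives the time, the measured TCP pose, the force, the opening and the grip force at its end, in the units of the state.
- bot.sense(): the state, without advancing time (a new reading comes with each control period).
- bot.grab_frame(name): name is "scene" or "side" or "wrist"; returns (picture, depth): 420x560x3 uint8, red, green, blue; 420x560 float32, mm along the optical axis (not along the pixel's ray), 0 where there is no reading.
- bot.camera_info(name): a dict with "fov_y" (degrees; the focal length in pixels is half the picture's height over the tangent of half this angle, whatever the lens; pixels are square), "cx", "cy" (the principal point, pixels), "k1" (the pictures are not rectified: a ray, as slopes to the right and down, at radius r is drawn at 1 + k1 r^2 times it, then the intrinsics apply), "R" (3x3) and "t" (3): a world point X has camera coordinates R X + t. Camera axes: x right, y down, z forward; pixel columns grow to the right and rows downward; lengths in mm; the calibration is good to about 2 mm. A picture is of the moment at which its call begins: read the wrist's pose just before it. camera_info takes no time and is no camera call; for the wrist camera it gives the pose at the moment of the call.
- bot.job_done(): hands the job in; it is judged then, once.
The state is a dict: "time_s": time; "joints": joint angles; "dq": joint speeds; "joint_efforts": joint torques, N m; "eef_pos": TCP position; "tcp_rot": TCP orientation; "ft_force": force on the tool from outside, world axes, zero at the start; "wrist_torque": the same for the moment, N m; "opening": finger opening in mm; "finger_force": force on a finger pad.
Only numpy, scipy, OpenCV 4.12 (cv2) and the standard library are available. Lean on these libraries where they do the work, as an engineer would, in place of code of your own. Each camera call takes 0.05 s, during which the arm holds its last target. There are 200 camera calls.

## Working session

There is one attempt and no reset: what is moved stays moved. The work goes in short steps, Python scripts to look and compute and a tool call to move; the robot and the scene stay as the last step left them, time stands still between calls to the robot, and variables do not carry over. Pictures are saved under pics/ and viewed, at most 14 in all, crops included, and the job is handed in when it is done.

Besides the shell and the picture viewer there is one more tool, called after ">>>" as name(argument=value, ...) on one line, values as JSON. drive_tool: Moves the arm, as the interface text tells. Scaled input: -1 to 1 covers 50 cm each way for a shift and pi rad each way for a turn. Its arguments: {"type":"object","properties":{"rows":{"type":"string"},"fingers":{"type":"number"},"grip_force":{"type":"number"}},"required":["rows"]}

```bash
mkdir -p pics; ls; cat > h.py <<'E'
import numpy as np, cv2
from cell import bot
def ray(ci,u,v):
    f=210/np.tan(np.radians(ci['fov_y'])/2)
    x,y=(u-ci['cx'])/f,(v-ci['cy'])/f
    a,b=x,y
    for _ in range(20):
        s=1+ci['k1']*(a*a+b*b); a,b=x/s,y/s
    return np.array([a,b,1.])
def at_z(ci,u,v,z):
    R=np.array(ci['R']);t=np.array(ci['t']); c=-R.T@t; d=R.T@ray(ci,u,v)
    return c+d*(z-c[2])/d[2]
def at_d(ci,u,v,d):
    R=np.array(ci['R']);t=np.array(ci['t']); return R.T@(ray(ci,u,v)*d-t)
def proj(ci,X):
    f=210/np.tan(np.radians(ci['fov_y'])/2)
    p=np.array(ci['R'])@np.array(X,float)+np.array(ci['t']); a,b=p[0]/p[2],p[1]/p[2]; s=1+ci['k1']*(a*a+b*b)
    return ci['cx']+f*a*s, ci['cy']+f*b*s
def snap(cam,name):
    ci=bot.camera_info(cam); im,d=bot.grab_frame(cam)
    cv2.imwrite(f'pics/{name}.png',im[:,:,::-1]); np.savez(f'pics/{name}.npz',im=im,d=d,ci=np.array(ci,dtype=object)); return ci,im,d
def load(name):
    z=np.load(f'pics/{name}.npz',allow_pickle=True); return z['ci'].item(),z['im'],z['d']
E
python3 - <<'E'
from h import *
for c in ['scene','side','wrist']:
    ci,im,d=snap(c,c+'0'); print(c,{k:np.round(v,3).tolist() for k,v in ci.items()})
s=bot.sense();print(s, bot.tcp_to_grasp)
a=cv2.imread('pics/scene0.png');b=cv2.imread('pics/side0.png')
E
```

```text
pics
scene {'fov_y': 48.006, 'cx': 278.524, 'cy': 204.956, 'k1': -0.017, 'R': [[-0.823, 0.569, 0.007], [0.385, 0.566, -0.729], [-0.419, -0.597, -0.684]], 't': [477.992, -159.167, 1449.867]}
side {'fov_y': 57.057, 'cx': 281.776, 'cy': 209.642, 'k1': -0.04, 'R': [[-0.909, -0.417, 0.013], [-0.322, 0.681, -0.658], [0.265, -0.603, -0.753]], 't': [514.794, 224.171, 913.958]}
wrist {'fov_y': 69.491, 'cx': 278.977, 'cy': 207.732, 'k1': -0.056, 'R': [[1.0, 0.001, -0.002], [0.001, -0.962, 0.272], [-0.002, -0.272, -0.962]], 't': [-524.325, -35.968, 378.293]}
{'time_s': 0.15, 'joints': array([-2.06152485e-05,  1.26253133e-01, -4.03313229e-02,  1.40539110e+00,
       -2.32911444e-05,  1.57079217e+00]), 'dq': array([-0.0005184 , -0.00214975,  0.00438722,  0.00060821,  0.0020404 ,
        0.00172736]), 'joint_efforts': array([-6.60388159e-04, -4.36274636e+01,  3.53150582e+01,  1.35390865e-02,
        2.80258462e-06, -9.74541621e-07]), 'eef_pos': array([ 5.24661796e+02, -1.85789717e-02,  1.92921706e+02]), 'tcp_rot': array([-3.14041343e+00,  2.32862237e-05,  1.57077990e+00]), 'ft_force': array([-0.38674862,  0.25880885,  0.07790894]), 'wrist_torque': array([ 0.03809208,  0.02543494, -0.01301033]), 'finger_force': 0.0, 'opening': 85.20604114959609} 18.700000000000003
```

View pics/scene0.png

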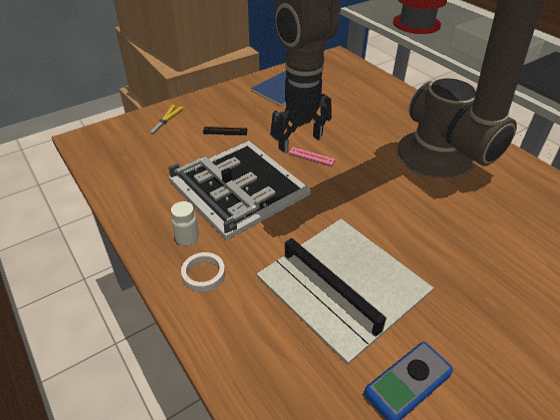

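View pics/side0.png

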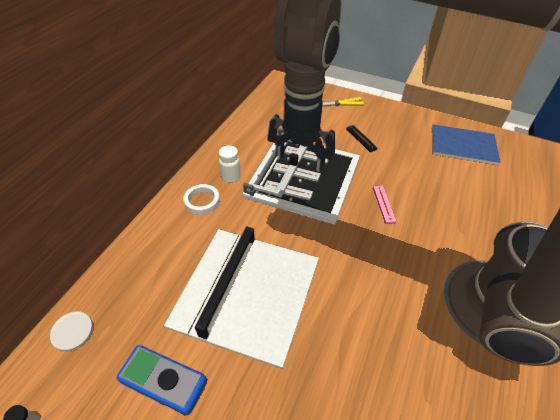

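The scene view shows the clamp around (240,190) with three coupons under the bar, and the knob at (228,175). The board is around (345,285) with its bridge from (290,245) to (380,325). The jar is at (185,222), the tape at (203,271) and the meter at (410,380). The look-alikes, pink at (311,156) and black at (225,131), lie off the clamp. Next I enlarge the clamp.

```bash
python3 - <<'E'
from h import *
a=cv2.imread('pics/scene0.png')[130:245,160:320];b=cv2.imread('pics/side0.png')[130:225,240:365]
a=cv2.resize(a,None,fx=4,fy=4,interpolation=2)
cv2.imwrite('pics/c1.png',a)
ci,im,d=load('scene0')
for u,v,z in [(342,220,12),(432,289,12),(349,358,12),(258,275,12),(279,260,12),(364,342,12)]:
    print('board',u,v,at_z(ci,u,v,z).round(1), at_d(ci,u,v,d[v,u]).round(1))
for u,v,z in [(250,145,20),(309,190,20),(230,236,0),(172,172,20),(228,172,60)]:
    print('clamp',u,v,at_z(ci,u,v,z).round(1), at_d(ci,u,v,d[v,u]).round(1))
ci,im,d=load('side0')
for u,v,z in [(318,257,12),(283,364,12),(165,325,12),(218,231,12)]:
    print('sboard',u,v,at_z(ci,u,v,z).round(1), at_d(ci,u,v,d[v,u]).round(1))
for u,v,z in [(359,154,20),(334,216,20),(245,192,20)]:
    print('sclamp',u,v,at_z(ci,u,v,z).round(1), at_d(ci,u,v,d[v,u]).round(1))
E
```

```text
board 342 220 [431.6  72.   12. ] [435.2  75.5  16.9]
board 432 289 [406.4 354.9  12. ] [405.  354.3  10.3]
board 349 358 [671.8 377.4  12. ] [671.5 377.1  11.3]
board 258 275 [708.  100.4  12. ] [708.6 101.4  13.5]
board 279 260 [642.5  90.7  12. ] [642.7  90.9  12.3]
board 364 342 [623.2 367.7  12. ] [624.4 368.6  14.4]
clamp 250 145 [ 459.7 -329.1   20. ] [ 460.3 -328.1   20.8]
clamp 309 190 [436.9 -62.2  20. ] [437.7 -61.2  21.1]
clamp 230 236 [694.1 -52.    0. ] [697.7 -44.7   8.8]
clamp 172 172 [ 712.9 -343.5   20. ] [ 720.2 -322.1   37.7]
clamp 228 172 [ 603.5 -209.9   60. ] [ 615.5 -186.4   81.4]
sboard 318 257 [435.4  64.9  12. ] [437.1  58.3   2.1]
sboard 283 364 [404.4 347.6  12. ] [404.3 347.8  12.5]
sboard 165 325 [678.4 380.9  12. ] [677.4 381.6  14.3]
sboard 218 231 [708.  100.8  12. ] [708.5 100.1  11. ]
sclamp 359 154 [ 457.5 -355.8   20. ] [ 4.615e+02 -3.796e+02  2.000e-01]
sclamp 334 216 [443. -75.  20.] [443.  -75.1  19.9]
sclamp 245 192 [707.  -50.9  20. ] [703.3 -44.8  27.4]
```

View pics/c1.png

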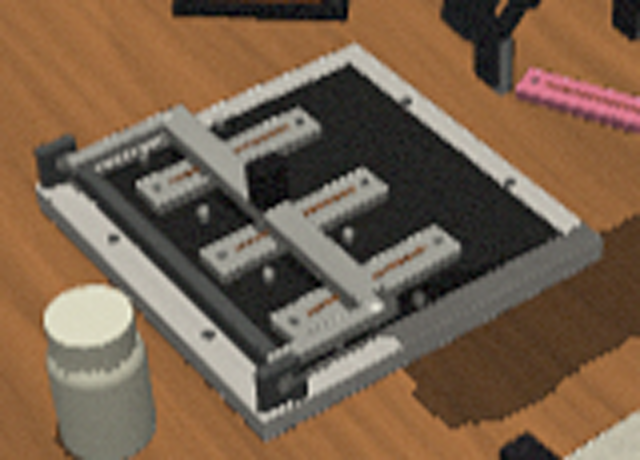

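View pics/wrist0.png

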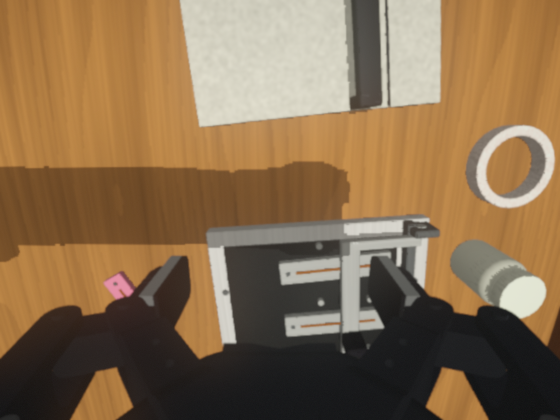

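Three coupons lie under the bar: in the crop they are at (235,160), (295,220) and (370,280), each silver with an amber strip. The pink and black bars are off the clamp, so they are the look-alikes. I'll move above the clamp for a wrist view.

>>> drive_tool(rows="0.02 -0.1 0.02 0 0 0;0.04 -0.2 0.04 0 0 0;0.06 -0.3 0.06 0 0 0;0.08 -0.4 0.08 0 0 0;0.09 -0.5 0.09 0 0 0")

```text
time_s: 0.65
eef_pos: [569.4, -243.7, 238.0]
tcp_rot: [3.141, 0.0, 1.571]
ft_force: [0.3, -0.0, 1.0]
opening: 85.3
finger_force: 0.0
```

>>> drive_tool(rows="0 -0.06 0.05 0 0 0;0 -0.06 0.05 0 0 0;0 -0.06 0.05 0 0 0;0 -0.06 0.05 0 0 0;0 -0.06 0.05 0 0 0")

```text
time_s: 1.15
eef_pos: [568.9, -270.3, 262.0]
tcp_rot: [-3.141, -0.001, 1.572]
ft_force: [-0.8, -0.5, -0.2]
opening: 85.5
finger_force: 0.0
```

```bash
python3 - <<'E'
from h import *
ci,im,d=snap('wrist','w1'); print(bot.sense()['joints'].round(3))
cv2.imwrite('pics/w1b.png',cv2.resize(im[:,:,::-1],(784,588)))
E
```

```text
[-0.444  0.353  0.401  1.62   0.     1.125]
```

View pics/w1b.png

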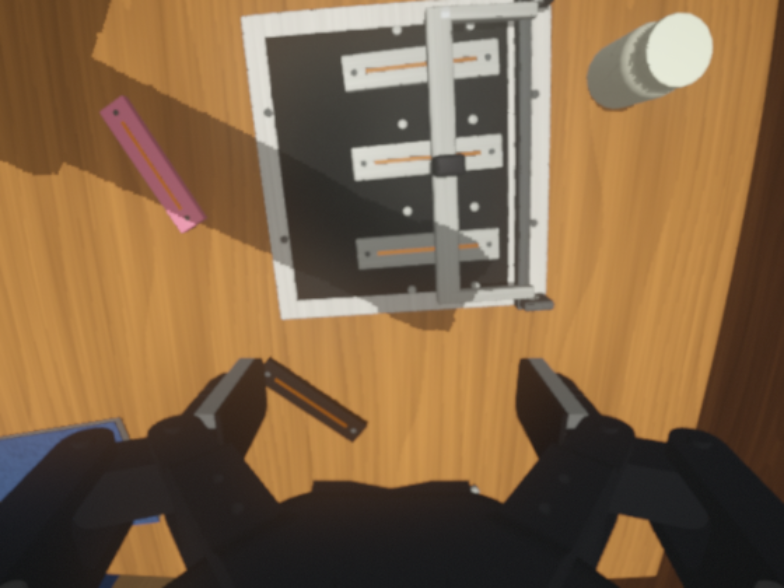

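The clamp is clear in this view (784 scale): coupons at (420,65), (428,157) and (428,248), knob top at (448,165), bed corners at (243,18), (282,319) and (548,304).

```bash
python3 - <<'E'
from h import *
ci,im,d=load('w1')
def P(n,u,v,z):
    u/=1.4;v/=1.4
    print(n,at_z(ci,u,v,z).round(1), at_d(ci,u,v,d[int(round(v)),int(round(u))]).round(1))
P('NL',243,18,20);P('NR',282,319,20);P('FR',548,304,20);P('FL',551,5,20)
for n,a in dict(A=[(342,57),(345,92),(498,39),(499,74)],B=[(352,149),(355,181),(502,134),(502,167)],C=[(356,240),(358,270),(498,228),(499,259)]).items():
    c=np.array([at_z(ci,u/1.4,v/1.4,30) for u,v in a]); print(n,c.mean(0).round(1), np.degrees(np.arctan2(*(c[2]+c[3]-c[0]-c[1])[[1,0]])).round(2), np.linalg.norm(c[2]-c[0]).round(1),np.linalg.norm(c[1]-c[0]).round(1))
P('knob',448,160,80.5);P('knob2',448,165,80.5)
for u,v in [(402,124),(473,119),(407,211),(474,207)]: P('pin',u,v,28)
E
```

```text
NL [435.3 -65.9  20. ] [434.9 -65.6  18.9]
NR [ 453.9 -352.1   20. ] [ 448.  -359.8   -1.6]
FR [ 734.3 -334.6   20. ] [ 721.7 -324.5   52.1]
FL [711.8 -54.3  20. ] [ 7.185e+02 -4.730e+01 -1.000e-01]
A [ 595.2 -109.    30. ] 6.55 138.8 29.4
B [ 603.  -188.8   30. ] 5.7 139.4 29.1
C [ 605.1 -275.4   30. ] 4.92 138.9 30.1
knob [ 615.6 -192.1   80.5] [ 615.4 -192.1   82.1]
knob2 [ 615.7 -196.    80.5] [ 615.6 -196.1   81.8]
pin [ 578.9 -158.9   28. ] [ 578.9 -158.8   27.7]
pin [ 644.2 -154.    28. ] [ 644.3 -153.9   27.4]
pin [ 584.4 -238.3   28. ] [ 584.4 -238.4   27.4]
pin [ 649.  -234.2   28. ] [ 649.1 -234.2   27.9]
```

>>> drive_tool(rows="0.02 0.03 0 0 0 0.047;0.04 0.06 0 0 0 0.094;0.06 0.09 0 0 0 0.141;0.08 0.12 0 0 0 0.188;0.096 0.148 0 0 0 0.235", fingers=0.6)

```text
time_s: 1.7
eef_pos: [617.4, -195.9, 262.3]
tcp_rot: [-3.142, -0.0, 2.317]
ft_force: [0.3, 0.4, 0.8]
opening: 51.3
finger_force: 0.0
```

>>> drive_tool(rows="0 0 -0.05 0 0 0.047;0 0 -0.1 0 0 0.094;0 0 -0.15 0 0 0.141;0 0 -0.2 0 0 0.188;0 0 -0.28 0 0 0.235")

```text
time_s: 2.2
eef_pos: [618.0, -196.9, 123.5]
tcp_rot: [-3.141, 0.004, 3.055]
ft_force: [0.6, 0.2, -0.7]
opening: 51.2
finger_force: 0.0
```

>>> drive_tool(rows="0 0 0 0 0 0.047;0 0 0 0 0 0.052;0 0 0 0 0 0.052;0 0 0 0 0 0.052;0 0 0 0 0 0.052")

```text
time_s: 2.7
eef_pos: [617.7, -197.8, 123.7]
tcp_rot: [-3.141, 0.002, -3.074]
ft_force: [-0.9, 0.1, 0.5]
opening: 51.1
finger_force: 0.0
```

>>> drive_tool(rows="-0.002 0.002 -0.03 0 0 0;-0.002 0.002 -0.06 0 0 0;-0.002 0.002 -0.09 0 0 0;-0.002 0.002 -0.12 0 0 0;-0.002 0.002 -0.142 0 0 0")

```text
time_s: 3.2
eef_pos: [616.1, -196.9, 51.1]
tcp_rot: [-3.142, 0.0, -3.073]
ft_force: [-0.4, 0.2, -0.7]
opening: 51.4
finger_force: 0.0
```

>>> drive_tool(rows="0 0 0 0 0 0;0 0 0 0 0 0;0 0 0 0 0 0;0 0 0 0 0 0;0 0 0 0 0 0", fingers=0, grip_force=40)

```text
time_s: 3.7
eef_pos: [616.5, -196.9, 52.3]
tcp_rot: [-3.141, 0.001, -3.073]
ft_force: [-0.4, 0.3, -0.1]
opening: 0.1
finger_force: 0.0
```

>>> drive_tool(rows="0 0 0 0 0 0;0 0 0 0 0 0;0 0 0 0 0 0;0 0 0 0 0 0;0 0 0 0 0 0")

```text
time_s: 4.2
eef_pos: [616.0, -196.8, 51.5]
tcp_rot: [3.142, -0.0, -3.072]
ft_force: [-0.1, 0.4, -0.2]
opening: 0.2
finger_force: 0.0
```

```bash
python3 - <<'E'
from h import *
ci,im,d=snap('scene','s2');c2,i2,d2=snap('wrist','w2')
a=cv2.resize(im[130:245,160:320],(640,460),interpolation=2)
print(bot.sense()['eef_pos'],bot.sense()['opening'])
b=cv2.resize(i2,(560,420))[:, :]
cv2.imwrite('pics/c2.png',np.hstack([cv2.resize(a,(400,288)),cv2.resize(i2,(384,288))])[:,:,::-1])
E
```

```text
[ 616.05561307 -196.82855394   51.5521721 ] -0.1646151363763041
```

View pics/c2.png

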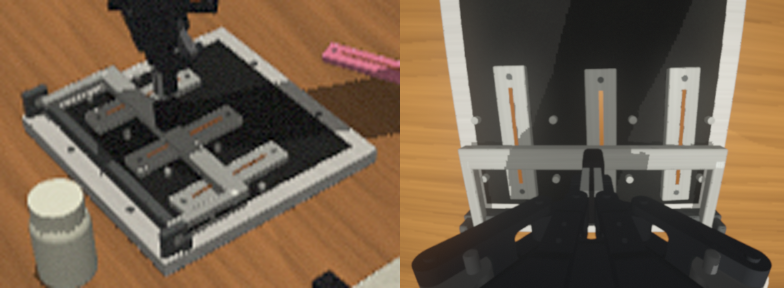

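```bash
python3 - <<'E'
from h import *
for n in ['s2','w2']:
    ci,im,d=load(n)
    for X in [(616,-197,51.5),(616.7,-196.2,80.5),(616.7,-196.2,44.5)]: print(n,np.round(proj(ci,X),1))
c2,i2,d2=load('w2')
# depth map points around knob/finger
for v in range(205,300,8): print(v,[tuple(at_d(c2,u,v,d2[v,u]).round(0).astype(int)) for u in (274,281,288,296)])
cv2.imwrite('pics/c3.png',cv2.resize(i2[180:330,180:380],(800,600),interpolation=2)[:,:,::-1])
E
```

```text
s2 [226.6 178.6]
s2 [225.8 170.5]
s2 [226.7 180.8]
w2 [278.8 235. ]
w2 [280.2 255.3]
w2 [280.  232.2]
205 [(np.int64(603), np.int64(-201), np.int64(30)), (np.int64(602), np.int64(-197), np.int64(30)), (np.int64(602), np.int64(-192), np.int64(29)), (np.int64(602), np.int64(-186), np.int64(28))]
213 [(np.int64(606), np.int64(-201), np.int64(37)), (np.int64(606), np.int64(-196), np.int64(38)), (np.int64(605), np.int64(-192), np.int64(38)), (np.int64(605), np.int64(-186), np.int64(38))]
221 [(np.int64(605), np.int64(-201), np.int64(59)), (np.int64(604), np.int64(-197), np.int64(59)), (np.int64(604), np.int64(-192), np.int64(60)), (np.int64(608), np.int64(-186), np.int64(46))]
229 [(np.int64(605), np.int64(-200), np.int64(73)), (np.int64(604), np.int64(-197), np.int64(73)), (np.int64(604), np.int64(-193), np.int64(73)), (np.int64(613), np.int64(-186), np.int64(46))]
237 [(np.int64(606), np.int64(-200), np.int64(81)), (np.int64(606), np.int64(-197), np.int64(81)), (np.int64(606), np.int64(-193), np.int64(80)), (np.int64(606), np.int64(-188), np.int64(79))]
245 [(np.int64(606), np.int64(-20
[... 640 characters left out ...]
.int64(118)), (np.int64(605), np.int64(-194), np.int64(119)), (np.int64(609), np.int64(-190), np.int64(110))]
277 [(np.int64(605), np.int64(-200), np.int64(126)), (np.int64(605), np.int64(-197), np.int64(126)), (np.int64(605), np.int64(-194), np.int64(126)), (np.int64(609), np.int64(-190), np.int64(117))]
285 [(np.int64(609), np.int64(-199), np.int64(126)), (np.int64(608), np.int64(-197), np.int64(126)), (np.int64(604), np.int64(-194), np.int64(134)), (np.int64(602), np.int64(-192), np.int64(136))]
293 [(np.int64(610), np.int64(-199), np.int64(130)), (np.int64(612), np.int64(-196), np.int64(126)), (np.int64(604), np.int64(-195), np.int64(139)), (np.int64(604), np.int64(-192), np.int64(139))]
```

View pics/c3.png

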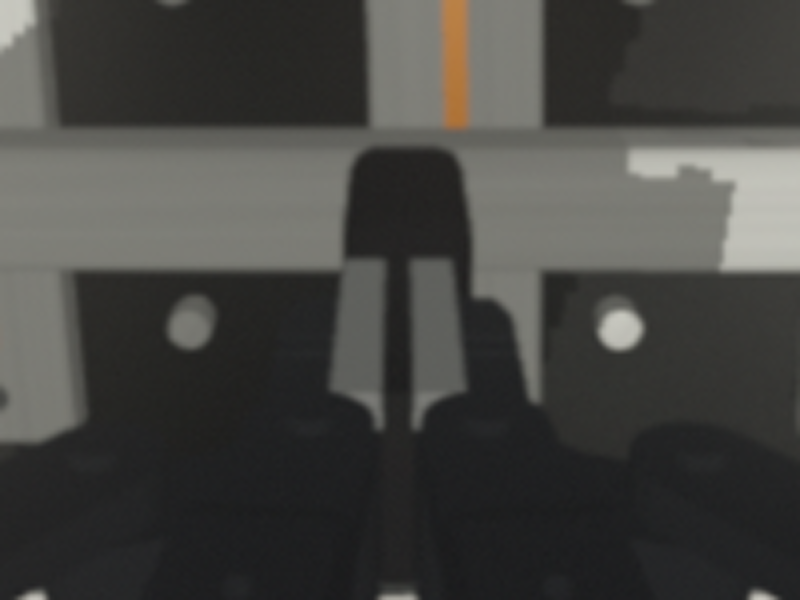

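```bash
python3 - <<'E'
from h import *
for n,(u0,u1,v0,v1) in {'w1':(290,350,90,150),'scene0':(200,260,150,210),'w2':(220,340,205,260)}.items():
    ci,im,d=load(n)
    P=np.array([np.r_[at_d(ci,u,v,d[v,u]),u,v] for v in range(v0,v1) for u in range(u0,u1) if d[v,u]>0])
    for lo,hi in [(48,60),(60,70),(70,77),(77,84)]:
        m=(P[:,2]>lo)&(P[:,2]<hi)&(np.abs(P[:,1]+195)<30)&(np.abs(P[:,0]-616)<30); q=P[m]
        if len(q): print(n,lo,hi,len(q),q.min(0).round(0),q.max(0).round(0))
s=bot.sense();print(s['ft_force'],s['finger_force'],s['opening'])
E
```

```text
w1 48 60 13 [ 603. -206.   49.  307.  113.] [ 607. -190.   60.  310.  126.]
w1 60 70 11 [ 603. -205.   60.  308.  112.] [ 607. -189.   70.  311.  126.]
w1 70 77 17 [ 604. -205.   70.  309.  111.] [ 630. -188.   77.  332.  126.]
w1 77 84 350 [ 604. -205.   77.  310.  110.] [ 630. -187.   84.  332.  126.]
scene0 48 60 82 [ 604. -224.   48.  218.  174.] [ 631. -165.   60.  235.  186.]
scene0 60 70 26 [ 605. -199.   60.  222.  175.] [ 630. -184.   69.  231.  179.]
scene0 70 77 20 [ 608. -200.   70.  221.  173.] [ 631. -183.   77.  231.  177.]
scene0 77 84 37 [ 606. -204.   77.  221.  168.] [ 630. -183.   84.  231.  174.]
w2 48 60 160 [ 603. -205.   49.  266.  216.] [ 609. -187.   60.  295.  227.]
w2 60 70 173 [ 603. -205.   60.  266.  221.] [ 608. -188.   70.  296.  232.]
w2 70 77 138 [ 604. -205.   70.  265.  227.] [ 609. -187.   77.  297.  237.]
w2 77 84 435 [ 604. -205.   77.  265.  231.] [ 616. -187.   84.  297.  253.]
[-0.77559517 -0.08002184  0.75890654] 0.0 -0.1646151363763041
```

>>> drive_tool(rows="0 0 0 0 0 0;0 0 0 0 0 0;0 0 0 0 0 0;0 0 0 0 0 0;0 0 0 0 0 0", fingers=0.5)

```text
time_s: 4.8
eef_pos: [616.0, -196.8, 51.6]
tcp_rot: [-3.142, -0.0, -3.072]
ft_force: [0.9, -0.1, 0.0]
opening: 43.0
finger_force: 0.0
```

>>> drive_tool(rows="0 0 0 0 0 0;0 0 0 0 0 0;0 0 0 0 0 0;0 0 0 0 0 0;0 0 0 0 0 0", fingers=0.3)

```text
time_s: 5.3
eef_pos: [616.1, -196.8, 51.6]
tcp_rot: [-3.142, 0.0, -3.072]
ft_force: [0.3, -0.1, -1.0]
opening: 25.6
finger_force: 0.0
```

>>> drive_tool(rows="0 0 0 0 0 0;0 0 0 0 0 0;0 0 0 0 0 0;0 0 0 0 0 0;0 0 0 0 0 0", fingers=0.1)

```text
time_s: 5.8
eef_pos: [616.1, -196.8, 51.6]
tcp_rot: [-3.142, 0.0, -3.073]
ft_force: [-0.3, -0.5, -0.5]
opening: 8.7
finger_force: 0.0
```

>>> drive_tool(rows="0 0 0 0 0 0;0 0 0 0 0 0;0 0 0 0 0 0;0 0 0 0 0 0;0 0 0 0 0 0", fingers=0.5)

```text
time_s: 6.3
eef_pos: [616.1, -196.8, 51.6]
tcp_rot: [3.142, -0.0, -3.073]
ft_force: [0.1, 0.3, -1.1]
opening: 43.0
finger_force: 0.0
```

```bash
python3 - <<'E'
from h import *
c2,i2,d2=snap('wrist','w3');ci,im,d=snap('side','sd3')
cv2.imwrite('pics/c4.png',np.hstack([cv2.resize(i2[190:370,160:400],(448,336)),cv2.resize(im[100:230,230:366],(351,336))])[:,:,::-1])
for u in range(200,360,8): print(u,at_d(c2,u,300,d2[300,u]).round(0),at_d(c2,u,250,d2[250,u]).round(0))
E
```

```text
200 [ 606. -224.  144.] [ 645. -255.   20.]
208 [ 606. -221.  143.] [ 644. -249.   20.]
216 [ 606. -219.  143.] [ 643. -243.   21.]
224 [ 616. -218.  128.] [ 607. -223.  101.]
232 [ 627. -218.  110.] [ 607. -220.  100.]
240 [ 687. -223.   18.] [ 642. -225.   20.]
248 [ 685. -217.   20.] [ 642. -219.   20.]
256 [ 685. -211.   19.] [ 641. -213.   20.]
264 [ 685. -204.   19.] [ 641. -207.   20.]
272 [ 684. -198.   20.] [ 613. -201.   82.]
280 [ 684. -191.   19.] [ 613. -197.   83.]
288 [ 683. -185.   20.] [ 613. -192.   82.]
296 [ 683. -179.   19.] [ 613. -188.   80.]
304 [ 682. -172.   20.] [ 635. -177.   29.]
312 [ 683. -166.   18.] [ 635. -172.   28.]
320 [ 681. -160.   20.] [ 638. -164.   20.]
328 [ 620. -175.  116.] [ 604. -175.  100.]
336 [ 613. -175.  127.] [ 604. -171.   99.]
344 [ 603. -176.  143.] [ 637. -146.   20.]
352 [ 602. -174.  144.] [ 637. -140.   19.]
```

View pics/c4.png

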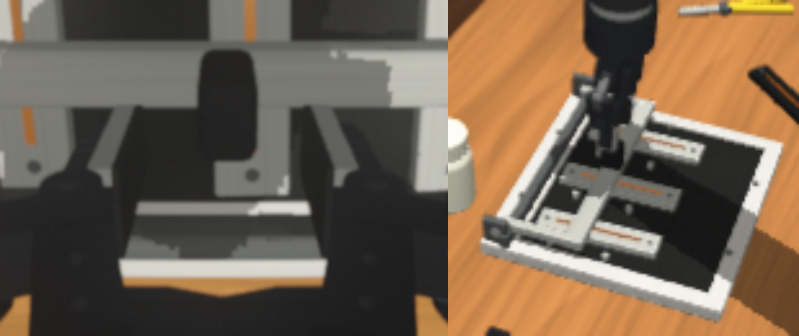

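```bash
python3 - <<'E'
from h import *
c,i,d=load('w3')
P=np.array([np.r_[at_d(c,u,v,d[v,u]),u,v] for v in range(200,420,2) for u in range(170,390,2) if d[v,u]>0])
m=(P[:,2]>47)&((np.abs(P[:,1]+197)>14)); q=P[m]; q=q[np.argsort(q[:,2])]; q=q[q[:,2]>60]; print(q[:14].round(0))
c,i,d=load('w1')
P=np.array([np.r_[at_d(c,u,v,d[v,u]),u,v] for v in range(230,420,2) for u in range(100,450,2) if d[v,u]>0])
q=P[P[:,2]>80]; q=q[np.argsort(q[:,2])]; print(q[:8].round(0))
E
```

```text
[[ 621. -175.   91.  320.  274.]
 [ 622. -175.   91.  320.  276.]
 [ 626. -217.   92.  238.  278.]
 [ 625. -217.   92.  238.  276.]
 [ 623. -175.   92.  320.  278.]
 [ 624. -217.   92.  238.  274.]
 [ 605. -176.   93.  322.  246.]
 [ 609. -176.   94.  322.  254.]
 [ 606. -176.   94.  322.  250.]
 [ 605. -176.   94.  322.  248.]
 [ 609. -219.   94.  236.  250.]
 [ 607. -219.   94.  236.  246.]
 [ 604. -174.   94.  328.  246.]
 [ 609. -176.   94.  322.  256.]]
[[ 526. -265.  312.  188.  262.]
 [ 526. -264.  312.  188.  260.]
 [ 612. -264.  312.  370.  260.]
 [ 526. -275.  312.  190.  282.]
 [ 613. -272.  313.  370.  276.]
 [ 612. -275.  313.  368.  282.]
 [ 612. -276.  313.  368.  284.]
 [ 526. -279.  313.  190.  290.]]
```

The fingertips show at z≈91 in the depth image while the reported TCP is 51.6. The real tips sit about 40 mm above the TCP, so the fingers closed above the knob. I'll descend further in steps and watch the force.

>>> drive_tool(rows="0 0 -0.01 0 0 0;0 0 -0.02 0 0 0;0 0 -0.03 0 0 0;0 0 -0.04 0 0 0;0 0 -0.04 0 0 0")

```text
time_s: 6.9
eef_pos: [615.4, -196.6, 30.3]
tcp_rot: [3.141, -0.002, -3.072]
ft_force: [-0.0, 0.3, -1.0]
opening: 42.9
finger_force: 0.0
```

```bash
cat >> h.py <<'E'
def tips(name,y0,dy=14,lo=47):
    c,i,d=load(name)
    P=np.array([np.r_[at_d(c,u,v,d[v,u]),u,v] for v in range(200,420,2) for u in range(170,390,2) if d[v,u]>0])
    return P
E
python3 - <<'E'
from h import *
s=bot.sense()
c,i,d=snap('wrist','w4'); print(s['eef_pos'],s['ft_force'])
P=np.array([np.r_[at_d(c,u,v,d[v,u]),u,v] for v in range(200,420,2) for u in range(170,390,2) if d[v,u]>0])
q=P[(np.abs(P[:,1]+197)>14)&(P[:,2]>56)]; q=q[np.argsort(q[:,2])]; print(q[:8].round(0))
E
```

```text
[ 615.35142317 -196.61921561   30.30355695] [-0.04787826  0.33050551 -0.9641524 ]
[[ 621. -175.   69.  320.  274.]
 [ 622. -175.   69.  320.  276.]
 [ 626. -217.   69.  238.  278.]
 [ 624. -217.   70.  238.  276.]
 [ 622. -175.   70.  320.  278.]
 [ 605. -176.   72.  322.  248.]
 [ 608. -218.   72.  236.  248.]
 [ 604. -176.   73.  322.  246.]]
```

>>> drive_tool(rows="0.002 0 -0.008 0 0 0;0.002 0 -0.016 0 0 0;0.002 0 -0.024 0 0 0;0.002 0 -0.03 0 0 0;0.002 0 -0.03 0 0 0")

```text
time_s: 7.45
eef_pos: [616.7, -196.7, 15.9]
tcp_rot: [3.141, -0.001, -3.073]
ft_force: [-0.1, -0.1, -0.3]
opening: 42.7
finger_force: 0.0
```

>>> drive_tool(rows="0 0 0 0 0 0;0 0 0 0 0 0;0 0 0 0 0 0;0 0 0 0 0 0;0 0 0 0 0 0", fingers=0)

```text
time_s: 7.95
eef_pos: [616.9, -195.4, 16.6]
tcp_rot: [3.139, -0.0, -3.072]
ft_force: [-0.4, 4.5, 0.3]
opening: 17.5
finger_force: 42.4
```

>>> drive_tool(rows="0 0 0 0 0 0;0 0 0 0 0 0;0 0 0 0 0 0;0 0 0 0 0 0;0 0 0 0 0 0")

```text
time_s: 8.45
eef_pos: [616.9, -195.4, 16.6]
tcp_rot: [3.139, 0.0, -3.072]
ft_force: [-0.5, 5.0, -0.5]
opening: 16.9
finger_force: 42.4
```

>>> drive_tool(rows="0.003 0 0.008 0 0 0;0.007 0 0.017 0 0 0;0.011 0.001 0.025 0 0 0;0.015 0.001 0.033 0 0 0;0.02 0.001 0.04 0 0 0")

```text
time_s: 8.95
eef_pos: [625.8, -194.7, 35.0]
tcp_rot: [3.138, -0.003, -3.072]
ft_force: [0.4, 7.7, -13.5]
opening: 17.3
finger_force: 39.3
```

>>> drive_tool(rows="0.005 0 0.007 0 0 0;0.011 0.001 0.014 0 0 0;0.017 0.001 0.021 0 0 0;0.023 0.002 0.028 0 0 0;0.03 0.002 0.034 0 0 0")

```text
time_s: 9.45
eef_pos: [639.8, -193.7, 51.7]
tcp_rot: [3.138, -0.005, -3.072]
ft_force: [-3.0, 7.0, -10.3]
opening: 17.4
finger_force: 39.4
```

>>> drive_tool(rows="0.007 0 0.006 0 0 0;0.014 0.001 0.011 0 0 0;0.021 0.001 0.016 0 0 0;0.029 0.002 0.021 0 0 0;0.037 0.003 0.026 0 0 0")

```text
time_s: 9.95
eef_pos: [657.7, -192.5, 64.7]
tcp_rot: [3.139, -0.007, -3.072]
ft_force: [-4.5, 5.4, -11.2]
opening: 17.2
finger_force: 39.2
```

>>> drive_tool(rows="0 0 0 0 0 0;0 0 0 0 0 0;0 0 0 0 0 0;0 0 0 0 0 0;0 0 0 0 0 0")

```text
time_s: 10.45
eef_pos: [658.5, -192.5, 65.1]
tcp_rot: [3.139, -0.005, -3.072]
ft_force: [-1.9, 6.1, -9.5]
opening: 17.3
finger_force: 40.0
```

>>> drive_tool(rows="0 0 0 0 0 0;0 0 0 0 0 0;0 0 0 0 0 0;0 0 0 0 0 0;0 0 0 0 0 0", fingers=0.5)

```text
time_s: 10.95
eef_pos: [660.9, -194.2, 67.2]
tcp_rot: [-3.141, 0.001, -3.073]
ft_force: [-0.6, 0.4, -0.7]
opening: 42.5
finger_force: 0.0
```

>>> drive_tool(rows="0 0 0.03 0 0 0;0 0 0.07 0 0 0;0 0 0.12 0 0 0;-0.05 0 0.16 0 0 0;-0.1 0 0.16 0 0 0")

```text
time_s: 11.45
eef_pos: [612.0, -194.4, 149.8]
tcp_rot: [-3.139, 0.005, -3.072]
ft_force: [-0.2, -0.1, 0.7]
opening: 42.4
finger_force: 0.0
```

```bash
python3 - <<'E'
from h import *
print(bot.sense()['eef_pos'])
c2,i2,d2=snap('wrist','w5');ci,im,d=snap('side','sd5')
cv2.imwrite('pics/c5.png',np.hstack([cv2.resize(i2,(448,336)),cv2.resize(im[100:230,230:366],(351,336))])[:,:,::-1])
P=np.array([np.r_[at_d(ci,u,v,d[v,u]),u,v] for v in range(110,225) for u in range(240,366) if d[v,u]>0])
q=P[(P[:,2]>85)&(P[:,2]<150)&(P[:,0]<705)&(P[:,1]>-190)]; print(len(q),q.min(0).round(0),q.max(0).round(0),q.mean(0).round(0))
E
```

```text
[ 611.95511061 -194.36354282  149.83243873]
386 [ 616. -190.   86.  264.  139.] [671. -58. 135. 291. 181.] [ 635. -133.  103.  280.  161.]
```

View pics/c5.png

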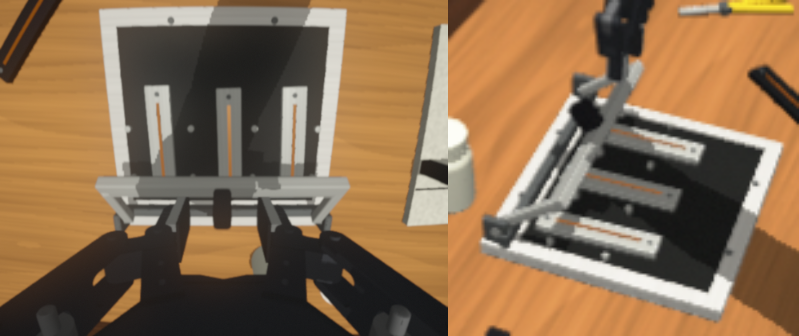

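The bar is up and its knob rests at about (222,210) in the left view. The coupons' near-end centres are at (157,86), (228,88) and (294,87) there. Now I compute the grasps.

```bash
python3 - <<'E'
from h import *
c,i,d=load('w5')
for n,a in dict(C=((157,86),(163,176)),B=((228,88),(230,176)),A=((294,87),(291,176))).items():
    e,f=[at_z(c,u*1.25,v*1.25,30) for u,v in a]; v=f-e
    print(n,e.round(1),f.round(1),np.arctan2(v[1],v[0]).round(3),'depth',at_d(c,a[0][0]*1.25,a[0][1]*1.25+4,d[int(a[0][1]*1.25)+4,int(a[0][0]*1.25)]).round(1), 'grip25',(e+25*v/np.linalg.norm(v)).round(1))
# line on board, two cams, three clicks
c,i,d=load('scene0')
E
```

```text
C [ 535.1 -278.9   30. ] [ 647.1 -271.1   30. ] 0.069 depth [ 538.8 -278.9   30. ] grip25 [ 560.  -277.2   30. ]
B [ 531.8 -194.7   30. ] [ 640.9 -183.9   30. ] 0.099 depth [ 535.5 -194.4   28.8] grip25 [ 556.7 -192.2   30. ]
A [ 524.8 -116.7   30. ] [ 635.3 -104.4   30. ] 0.111 depth [ 528.4 -116.3   30.4] grip25 [ 549.6 -113.9   30. ]
```

>>> drive_tool(rows="-0.05 0.05 0 0 0 0.005;-0.09 0.1 0 0 0 0.01;-0.124 0.161 0 0 0 0.01;-0.124 0.161 -0.05 0 0 0.01;-0.124 0.161 -0.12 0 0 0.01", fingers=0.6)

```text
time_s: 12.05
eef_pos: [550.5, -112.8, 88.3]
tcp_rot: [-3.14, 0.005, -3.04]
ft_force: [0.7, -0.9, -0.4]
opening: 51.1
finger_force: 0.0
```

>>> drive_tool(rows="0 0 -0.05 0 0 0;0 0 -0.1 0 0 0;0 0 -0.13 0 0 0;0 0 -0.16 0 0 0;0 0 -0.18 0 0 0")

```text
time_s: 12.55
eef_pos: [548.4, -113.2, -4.8]
tcp_rot: [3.141, -0.001, -3.041]
ft_force: [0.0, 0.3, -0.9]
opening: 51.2
finger_force: 0.0
```

```bash
python3 - <<'E'
from h import *
s=bot.sense();print(s['eef_pos'],s['tcp_rot'],s['ft_force'])
c,i,d=snap('wrist','w6')
cv2.imwrite('pics/c6.png',i[:,:,::-1])
E
```

```text
[ 548.35754317 -113.20430062   -4.79883208] [ 3.14123345e+00 -1.17505278e-03 -3.04104344e+00] [ 0.01433493  0.25357476 -0.89541974]
```

View pics/c6.png

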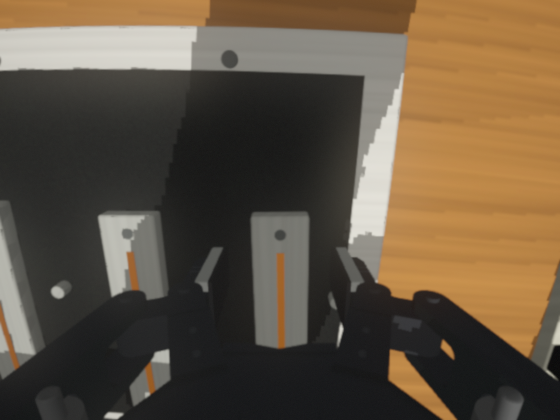

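Coupon A is centred between the fingers (near end at (280,212), fingers at x 215 and 345). Lowering and gripping.

>>> drive_tool(rows="0 0 -0.01 0 0 0;0 0 -0.018 0 0 0;0 0 -0.022 0 0 0;0 0 -0.022 0 0 0;0 0 -0.022 0 0 0")

```text
time_s: 13.1
eef_pos: [548.8, -113.4, -14.0]
tcp_rot: [-3.141, 0.001, -3.041]
ft_force: [1.0, -0.3, -0.4]
opening: 50.8
finger_force: 0.0
```

>>> drive_tool(rows="0 0 0 0 0 0;0 0 0 0 0 0;0 0 0 0 0 0;0 0 0 0 0 0;0 0 0 0 0 0", fingers=0, grip_force=80)

```text
time_s: 13.6
eef_pos: [549.0, -113.4, -13.6]
tcp_rot: [-3.141, 0.001, -3.041]
ft_force: [-1.0, 0.4, 5.7]
opening: 27.0
finger_force: 79.2
```

>>> drive_tool(rows="0 0 0 0 0 0;0 0 0.004 0 0 0;0 0 0.008 0 0 0;-0.04 -0.004 0.008 0 0 0;-0.08 -0.008 0.008 0 0 0")

```text
time_s: 14.1
eef_pos: [508.0, -117.3, -10.8]
tcp_rot: [3.141, -0.001, -3.041]
ft_force: [-0.4, 0.3, -1.5]
opening: 27.1
finger_force: 78.9
```

>>> drive_tool(rows="-0.05 -0.005 0 0 0 0;-0.1 -0.01 0 0 0 0;-0.14 -0.014 0.02 0 0 0;-0.14 -0.014 0.08 0 0 0;-0.14 -0.014 0.14 0 0 0")

```text
time_s: 14.6
eef_pos: [436.7, -124.1, 59.6]
tcp_rot: [3.141, -0.002, -3.042]
ft_force: [0.6, -0.4, -1.5]
opening: 26.9
finger_force: 79.1
```

>>> drive_tool(rows="0 0.05 0.02 0 0 0;0 0.14 0.02 0 0 0;0 0.23 0.02 0 0 0;0 0.32 0.02 0 0 0;0 0.41 0.02 0 0 0.001")

```text
time_s: 15.1
eef_pos: [438.1, 82.2, 69.6]
tcp_rot: [-3.142, 0.0, -3.038]
ft_force: [1.3, -0.3, -2.0]
opening: 26.6
finger_force: 79.2
```

>>> drive_tool(rows="0 0.09 0 0 0 0;0 0.18 0 0 0 0;0 0.27 0 0 0 0;0 0.36 0 0 0 0;0 0.41 0 0 0 0")

```text
time_s: 15.6
eef_pos: [438.1, 288.8, 69.2]
tcp_rot: [3.141, -0.0, -3.035]
ft_force: [-0.1, -0.5, -1.3]
opening: 27.1
finger_force: 79.3
```

>>> drive_tool(rows="0.004 0 -0.06 0 0 0;0.008 0 -0.12 0 0 0;0.012 0 -0.15 0 0 0;0.012 0 -0.17 0 0 0;0.012 0 -0.178 0 0 0")

```text
time_s: 16.1
eef_pos: [443.9, 285.2, -20.5]
tcp_rot: [-3.141, -0.002, -3.038]
ft_force: [-0.1, 0.0, -1.0]
opening: 27.0
finger_force: 79.3
```

```bash
python3 - <<'E'
from h import *
s=bot.sense();print(s['eef_pos'],s['ft_force'],s['opening'])
c,i,d=snap('wrist','w7');ci,im,dd=snap('scene','s7')
cv2.imwrite('pics/c7.png',np.hstack([cv2.resize(i,(400,300)),cv2.resize(im[210:370,245:445],(375,300),interpolation=2)])[:,:,::-1])
E
```

```text
[443.89992043 285.21260142 -20.48237112] [-0.12703689  0.00706676 -1.01333736] 26.969326476991007
```

View pics/c7.png

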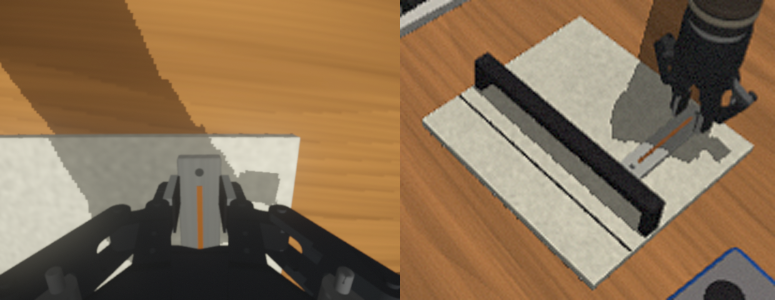

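```bash
cat >> h.py <<'E'
def linefit(name,p,q,z=12,w=6,n=60):
    c,i,d=load(name); g=cv2.cvtColor(i,cv2.COLOR_RGB2GRAY).astype(np.float32); p,q=np.array(p,float),np.array(q,float)
    nn=np.array([-(q-p)[1],(q-p)[0]])/np.linalg.norm(q-p); s=np.linspace(-w,w,12*w+1); out=[]
    for t in np.linspace(.05,.95,n):
        X=p+t*(q-p)+s[:,None]*nn
        r=cv2.remap(g,X[:,0:1].astype(np.float32),X[:,1:2].astype(np.float32),1).ravel()
        wgt=np.clip(np.median(r)-15-r,0,None)
        if wgt.sum()>20: out.append(at_z(c,*(X*wgt[:,None]).sum(0)/wgt.sum(),z)[:2])
    out=np.array(out); k,b=np.polyfit(out[:,1],out[:,0],1)
    for _ in range(3):
        r=out[:,0]-k*out[:,1]-b; m=np.abs(r)<2; k,b=np.polyfit(out[m,1],out[m,0],1)
    return k,b,m.sum(),np.abs(r[m]).mean()
E
python3 - <<'E'
from h import *
for a in [('scene0',(279,260),(364,342)),('s7',(278.1,261.7),(366.6,342.3)),('wrist0',(388,3),(388,100)),('side0',(235,235),(191,330))]:
    k,b,n,r=linefit(*a); print(a[0],'x at y=100,220,300',[round(k*y+b,1) for y in (100,220,300)],'yaw',-round(k,4),n,round(r,2))
c,i,d=load('s7')
for u,v in [(245+223/1.875,210+162/1.875),(245+237/1.875,210+178/1.875)]: print('far end top',at_z(c,u,v,22).round(1))
c,i,d=load('w7')
for u,v in [(178,158),(220,156),(199,157)]: print('near end',at_z(c,u*1.4,v*1.4,23).round(1),at_d(c,u*1.4,v*1.4+3,d[int(v*1.4)+3,int(u*1.4)]).round(1))
E
```

```text
scene0 x at y=100,220,300 [np.float64(647.2), np.float64(635.0), np.float64(626.9)] yaw 0.1016 60 0.21
s7 x at y=100,220,300 [np.float64(647.5), np.float64(635.1), np.float64(626.8)] yaw 0.1033 60 0.13
wrist0 x at y=100,220,300 [np.float64(648.4), np.float64(635.9), np.float64(627.6)] yaw 0.104 60 0.12
side0 x at y=100,220,300 [np.float64(647.1), np.float64(630.7), np.float64(619.7)] yaw 0.1372 60 0.34
far end top [552.8 287.7  22. ]
far end top [554.6 313.5  22. ]
near end [422.  268.7  23. ] [423.9 268.8  21.9]
near end [417.7 296.3  23. ] [419.6 296.6  21.8]
near end [419.8 282.5  23. ] [421.4 282.7  22.6]
```

>>> drive_tool(rows="0.026 0.0026 0 0 0 0;0.052 0.0054 0 0 0 0;0.078 0.008 0 0 0 0;0.106 0.011 0 0 0 0;0.131 0.0136 -0.002 0 0 0")

```text
time_s: 16.7
eef_pos: [512.2, 292.8, -20.0]
tcp_rot: [3.141, 0.001, -3.038]
ft_force: [-1.0, -0.5, -1.7]
opening: 26.5
finger_force: 79.3
```

>>> drive_tool(rows="0 0 -0.001 0 0 0;0 0 -0.002 0 0 0;0 0 -0.002 0 0 0;0 0 -0.002 0 0 0;0 0 -0.002 0 0 0")

```text
time_s: 17.2
eef_pos: [509.6, 292.4, -21.4]
tcp_rot: [-3.141, -0.0, -3.038]
ft_force: [0.8, 0.0, -0.9]
opening: 27.0
finger_force: 79.4
```

>>> drive_tool(rows="0 0 0 0 0 0;0 0 0 0 0 0;0 0 0 0 0 0;0 0 0 0 0 0;0 0 0 0 0 0", fingers=0.6)

```text
time_s: 17.7
eef_pos: [510.1, 292.5, -21.4]
tcp_rot: [3.142, 0.0, -3.038]
ft_force: [-0.3, -0.1, 0.3]
opening: 51.3
finger_force: 0.0
```

>>> drive_tool(rows="0 0 0.05 0 0 0;0 0 0.12 0 0 0;0.05 -0.04 0.2 0 0 0;0.12 -0.1 0.26 0 0 0;0.2 -0.14 0.28 0 0 0")

```text
time_s: 18.2
eef_pos: [610.1, 223.0, 122.5]
tcp_rot: [3.14, 0.005, -3.036]
ft_force: [1.4, 1.6, -0.2]
opening: 51.4
finger_force: 0.0
```

>>> drive_tool(rows="0.06 0 0 0 0 0;0.1 0 0 0 0 0;0.1 0 0 0 0 0;0.1 0 0 0 0 0;0.1 0 0 0 0 0")

```text
time_s: 18.7
eef_pos: [657.7, 223.4, 118.1]
tcp_rot: [-3.142, -0.001, -3.037]
ft_force: [-0.6, 0.2, -0.1]
opening: 51.4
finger_force: 0.0
```

```bash
python3 - <<'E'
from h import *
s=bot.sense();print(s['eef_pos'],s['ft_force'],s['opening'])
c,i,d=snap('wrist','w8');ci,im,dd=snap('scene','s8')
cv2.imwrite('pics/c8.png',np.hstack([cv2.resize(i,(480,360)),cv2.resize(im[210:370,245:445],(320,360),interpolation=2)])[:,:,::-1])
E
```

```text
[657.717749   223.3612919  118.11693416] [-0.59119024  0.23634056 -0.0764502 ] 51.439993093428505
```

View pics/c8.png

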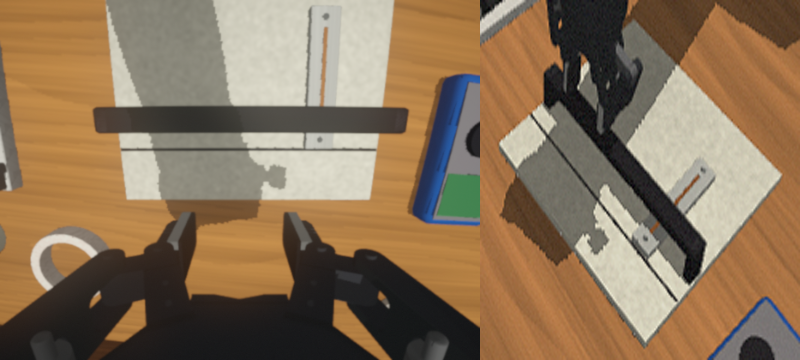

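The far end of A meets the line at about (320,148). Checking by pixel profile.

```bash
python3 - <<'E'
from h import *
c,i,d=load('w8'); g=cv2.cvtColor(i,cv2.COLOR_RGB2GRAY)
for u in (345,360,365,372,380,385,400): print(u,g[160:182,u])
print('near',[int(x) for x in g[0:16,380]])
k,b,n,r=linefit('w8',(125*1.1667,149*1.1667),(300*1.1667,149*1.1667)); print(k,b,n,r, [k*y+b for y in (100,220,300)])
cv2.imwrite('pics/c9.png',cv2.resize(i[140:190,330:430],(800,400),interpolation=2)[:,:,::-1])
E
```

```text
345 [213 212 212 211 212 213 215 216 216 216 214 206 173 121  96 134 191 213
 219 220 220 219]
360 [200 200 200 200 200 200 201 200 201 201 200 199 190 159 120 139 189 210
 214 214 213 213]
365 [199 199 199 199 199 199 199 198 199 199 198 196 183 151 113 133 186 210
 213 213 213 214]
372 [151 130 124 124 125 140 172 193 197 198 197 196 184 151 112 133 182 206
 210 211 213 213]
380 [194 194 194 194 194 194 195 194 195 195 195 193 181 148 110 132 184 209
 214 214 214 213]
385 [193 193 193 193 194 193 194 194 194 194 194 193 180 146 107 125 179 207
 213 214 215 215]
400 [213 213 213 214 215 216 218 218 218 217 212 195 154 113  95 126 180 208
 213 213 212 212]
near [204, 205, 205, 205, 204, 201, 193, 193, 196, 196, 196, 196, 196, 194, 183, 154]
-0.10580700703664911 659.4599552855734 60 0.056741588934265036 [np.float64(648.8792545819085), np.float64(636.1824137375106), np.float64(627.7178531745786)]
```

View pics/c9.png

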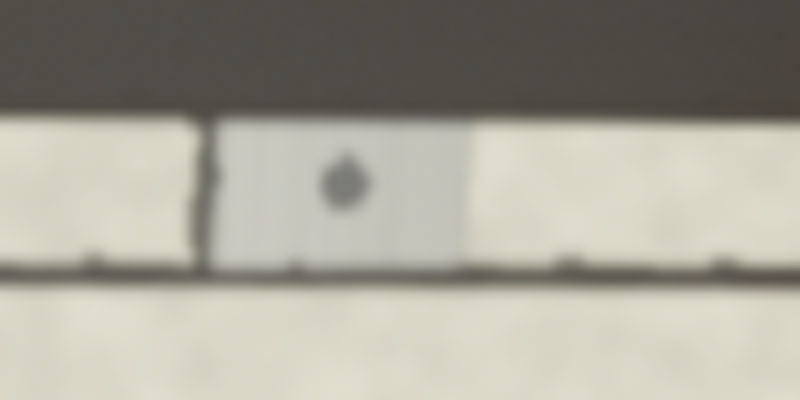

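```bash
python3 - <<'E'
from h import *
c,i,d=load('w8')
L=at_z(c,374,173.7,12)
for v in (172.6,173.2): 
  E=at_z(c,374,v,22); print(E.round(1),L.round(1),((E-L)[0]*.9946+(E-L)[1]*.105).round(2))
for u,v in [(364,8),(397,8)]: print(at_z(c,u,v,22).round(1))
a=at_z(c,380,5.7,22);b=at_z(c,374,173,22);print(np.linalg.norm(a-b),np.arctan2((b-a)[1],(b-a)[0]))
print('mid line',at_z(c,127*1.1667,149*1.1667,12),at_z(c,375*1.1667,149*1.1667,12))
E
```

```text
[624.  307.8  22. ] [626.3 311.3  12. ] -2.65
[624.5 307.9  22. ] [626.3 311.3  12. ] -2.09
[490.1 275.6  22. ]
[486.6 302.9  22. ]
138.96730501405997 0.13958850099458123
mid line [648.98283292  95.65482353  12.        ] [619.51336734 373.22479784  12.        ]
```

A is about 2 mm short of the line centre, within tolerance and square. My predicted shift matched. Back to the clamp for B, using depth segmentation to measure.

>>> drive_tool(rows="-0.04 -0.08 0.04 0 0 0;-0.08 -0.16 0.04 0 0 0;-0.12 -0.24 0.04 0 0 0;-0.16 -0.32 0.04 0 0 0;-0.2 -0.4 0.04 0 0 0")

```text
time_s: 19.3
eef_pos: [557.1, 22.3, 138.7]
tcp_rot: [-3.141, 0.001, -3.037]
ft_force: [0.4, -1.2, -0.3]
opening: 51.0
finger_force: 0.0
```

>>> drive_tool(rows="0 -0.09 0 0 0 0;0 -0.18 0 0 0 0;0 -0.27 0 0 0 0;0 -0.36 0 0 0 0;0 -0.43 0 0 0 0")

```text
time_s: 19.8
eef_pos: [558.0, -193.7, 138.8]
tcp_rot: [-3.141, 0.001, -3.038]
ft_force: [0.1, -0.4, 0.2]
opening: 51.4
finger_force: 0.0
```

```bash
cat >> h.py <<'E'
def cloud(name):
    c,i,d=load(name); f=210/np.tan(np.radians(c['fov_y'])/2)
    K=np.array([[f,0,c['cx']],[0,f,c['cy']],[0,0,1]]); v,u=np.mgrid[:420,:560]
    xy=cv2.undistortPoints(np.stack([u,v],-1).reshape(-1,1,2).astype(np.float64),K,np.array([c['k1'],0,0,0.])).reshape(420,560,2)
    P=np.dstack([xy,np.ones((420,560))])*d[:,:,None]
    W=(P-np.array(c['t']))@np.array(c['R']); W[d<=0]=np.nan; return W,i
def coupons(name,top,box):
    W,i=cloud(name); x0,x1,y0,y1=box
    m=(np.abs(W[:,:,2]-top)<3.5)&(W[:,:,0]>x0)&(W[:,:,0]<x1)&(W[:,:,1]>y0)&(W[:,:,1]<y1)
    n,l,st,_=cv2.connectedComponentsWithStats(cv2.erode(m.astype(np.uint8),np.ones((3,3))))
    for k in range(1,n):
        if st[k,4]<150: continue
        q=W[cv2.dilate((l==k).astype(np.uint8),np.ones((3,3)))*m>0]; r=cv2.minAreaRect(q[:,:2].astype(np.float32)); b=cv2.boxPoints(r)
        near=b[np.argsort(b[:,0])[:2]].mean(0); far=b[np.argsort(b[:,0])[2:]].mean(0)
        print('n',len(q),'c',np.round(r[0],1),'size',np.round(r[1],1),'near',near.round(1),'far',far.round(1),'yaw',np.arctan2(*(far-near)[::-1]).round(3),'z',np.median(q[:,2]).round(1))
E
python3 - <<'E'
from h import *
s=bot.sense();print(s['eef_pos'],s['tcp_rot'])
coupons('w8',22,(400,700,50,400)); print()
snap('wrist','w10'); coupons('w10',30,(455,690,-345,-60))
E
```

```text
[ 557.97246859 -193.67920403  138.78356576] [-3.14092483e+00  7.97912242e-04 -3.03848957e+00]
n 4076 c [533.1 294.7] size [94.8 31.2] near [486.1 289.1] far [580.2 300.3] yaw 0.118 z 21.5
n 566 c [616.9 305.1] size [16.1 30.3] near [608.9 304.2] far [624.9 306.1] yaw 0.116 z 21.4

n 2952 c [ 593.5 -275.2] size [117.4  30.7] near [ 535.  -280.2] far [ 652.  -270.3] yaw 0.084 z 29.5
n 3400 c [ 595.2 -188.8] size [126.4  29.7] near [ 532.4 -195.3] far [ 658.  -182.2] yaw 0.104 z 29.4
```

>>> drive_tool(rows="0 0.002 -0.07 0 0 0;0 0.002 -0.14 0 0 0;0 0.002 -0.21 0 0 0;0 0.002 -0.26 0 0 0;0 0.002 -0.285 0 0 0")

```text
time_s: 20.35
eef_pos: [556.8, -189.6, -6.5]
tcp_rot: [3.14, -0.003, -3.037]
ft_force: [-0.8, 0.9, -0.7]
opening: 51.1
finger_force: 0.0
```

>>> drive_tool(rows="0 0 -0.01 0 0 0;0 0 -0.018 0 0 0;0 0 -0.022 0 0 0;0 0 -0.022 0 0 0;0 0 -0.022 0 0 0")

```text
time_s: 20.85
eef_pos: [559.4, -191.0, -14.4]
tcp_rot: [-3.141, 0.001, -3.038]
ft_force: [-0.5, -0.6, 0.9]
opening: 51.1
finger_force: 0.0
```

>>> drive_tool(rows="0 0 0 0 0 0;0 0 0 0 0 0;0 0 0 0 0 0;0 0 0 0 0 0;0 0 0 0 0 0", fingers=0)

```text
time_s: 21.35
eef_pos: [559.3, -191.1, -14.3]
tcp_rot: [-3.141, 0.001, -3.038]
ft_force: [-1.7, -0.6, 6.2]
opening: 27.2
finger_force: 79.3
```

>>> drive_tool(rows="0 0 0 0 0 0;0 0 0.004 0 0 0;0 0 0.008 0 0 0;-0.04 -0.004 0.008 0 0 0;-0.08 -0.008 0.008 0 0 0")

```text
time_s: 21.85
eef_pos: [518.2, -194.6, -11.8]
tcp_rot: [3.141, -0.001, -3.037]
ft_force: [-1.0, 0.5, -2.1]
opening: 27.2
finger_force: 78.9
```

>>> drive_tool(rows="-0.05 -0.005 0 0 0 0;-0.1 -0.01 0 0 0 0;-0.14 -0.014 0.02 0 0 0;-0.14 -0.014 0.08 0 0 0;-0.14 -0.014 0.14 0 0 0")

```text
time_s: 22.35
eef_pos: [446.9, -201.4, 58.6]
tcp_rot: [3.14, -0.002, -3.039]
ft_force: [0.5, -0.2, -1.6]
opening: 27.1
finger_force: 79.3
```

>>> drive_tool(rows="0 0.05 0.02 0 0 0;0 0.14 0.02 0 0 0;0 0.23 0.02 0 0 0;0 0.32 0.02 0 0 0;0 0.41 0.02 0 0 0")

```text
time_s: 22.85
eef_pos: [448.2, 4.7, 68.6]
tcp_rot: [3.142, -0.0, -3.038]
ft_force: [1.1, -0.1, -1.5]
opening: 27.1
finger_force: 79.4
```

>>> drive_tool(rows="0.01 0.09 0 0 0 0;0.01 0.18 0 0 0 0;0.01 0.27 0 0 0 0;0.01 0.36 0 0 0 0;0.01 0.412 0 0 0 0")

```text
time_s: 23.35
eef_pos: [453.2, 212.1, 68.4]
tcp_rot: [3.141, -0.0, -3.035]
ft_force: [0.1, -0.6, -2.8]
opening: 27.0
finger_force: 79.4
```

>>> drive_tool(rows="0 0 -0.06 0 0 0;0 0 -0.12 0 0 0;0 0 -0.15 0 0 0;0 0 -0.17 0 0 0;0 0 -0.178 0 0 0")

```text
time_s: 23.85
eef_pos: [453.1, 208.8, -21.3]
tcp_rot: [-3.141, -0.002, -3.038]
ft_force: [0.1, 0.3, -1.0]
opening: 27.1
finger_force: 79.5
```

```bash
python3 - <<'E'
from h import *
s=bot.sense();print(s['eef_pos'],s['tcp_rot'],s['ft_force'],s['opening'])
snap('wrist','w11'); coupons('w11',22.5,(395,700,50,400))
E
```

```text
[453.07711568 208.84602614 -21.3141757 ] [-3.14106236e+00 -1.65953858e-03 -3.03791660e+00] [ 0.05250013  0.28650445 -0.97685269] 27.12412463992323
n 7569 c [464.4 209.7] size [76.2 39.8] near [426.4 206.1] far [502.3 213.3] yaw 0.094 z 22.3
```

>>> drive_tool(rows="0.026 0.0026 0 0 0 0;0.052 0.0054 0 0 0 0;0.08 0.0082 0 0 0 0;0.11 0.0115 0 0 0 0;0.138 0.0144 -0.001 0 0 0")

```text
time_s: 24.4
eef_pos: [525.3, 216.7, -20.2]
tcp_rot: [3.141, 0.002, -3.038]
ft_force: [-0.4, 0.0, -2.0]
opening: 27.1
finger_force: 79.4
```

>>> drive_tool(rows="0 0 0 0 0 0;0 0 0 0 0 0;0 0 0 0 0 0;0 0 0 0 0 0;0 0 0 0 0 0")

```text
time_s: 24.9
eef_pos: [522.4, 216.3, -20.7]
tcp_rot: [3.142, -0.0, -3.038]
ft_force: [0.4, -0.8, -2.8]
opening: 27.0
finger_force: 79.4
```

>>> drive_tool(rows="0 0 0 0 0 0;0 0 0 0 0 0;0 0 0 0 0 0;0 0 0 0 0 0;0 0 0 0 0 0", fingers=0.6)

```text
time_s: 25.4
eef_pos: [522.9, 216.4, -20.7]
tcp_rot: [3.142, 0.0, -3.038]
ft_force: [-0.0, -0.2, 0.3]
opening: 51.3
finger_force: 0.0
```

>>> drive_tool(rows="0 0 0.05 0 0 0;0 0 0.12 0 0 0;0 0 0.2 0 0 0;0 -0.08 0.28 0 0 0;0.05 -0.16 0.32 0 0 0")

```text
time_s: 25.9
eef_pos: [544.3, 142.3, 139.8]
tcp_rot: [3.141, 0.003, -3.034]
ft_force: [0.4, -0.7, 0.5]
opening: 51.6
finger_force: 0.0
```

>>> drive_tool(rows="0.02 -0.09 0 0 0 0;0.04 -0.18 0 0 0 0;0.04 -0.27 0 0 0 0;0.04 -0.36 0 0 0 0;0.04 -0.45 0 0 0 0")

```text
time_s: 26.4
eef_pos: [564.6, -85.1, 136.3]
tcp_rot: [-3.142, 0.0, -3.038]
ft_force: [0.1, 0.1, 0.0]
opening: 51.6
finger_force: 0.0
```

>>> drive_tool(rows="0 -0.09 0 0 0 0;0 -0.18 0 0 0 0;0 -0.27 0 0 0 0;0 -0.34 0 0 0 0;0 -0.36 0 0 0 0")

```text
time_s: 26.9
eef_pos: [564.3, -266.8, 135.8]
tcp_rot: [-3.141, -0.0, -3.042]
ft_force: [0.5, 0.2, -0.2]
opening: 51.2
finger_force: 0.0
```

```bash
python3 - <<'E'
from h import *
s=bot.sense();print(s['eef_pos'],s['tcp_rot'])
snap('wrist','w12'); coupons('w12',30,(455,690,-345,-60))
E
```

```text
[ 564.34461598 -266.76405081  135.77404683] [-3.14098790e+00 -3.22350511e-04 -3.04170083e+00]
n 3559 c [ 599.6 -275.6] size [129.8  30.1] near [ 535. -281.] far [ 664.3 -270.2] yaw 0.084 z 29.4
```

>>> drive_tool(rows="-0.009 -0.024 -0.06 0 0 0;-0.009 -0.024 -0.13 0 0 0;-0.009 -0.024 -0.2 0 0 0;-0.009 -0.024 -0.25 0 0 0;-0.009 -0.024 -0.28 0 0 0")

```text
time_s: 27.45
eef_pos: [559.1, -273.0, -6.3]
tcp_rot: [3.139, -0.003, -3.037]
ft_force: [-0.4, -1.4, -0.3]
opening: 51.2
finger_force: 0.0
```

>>> drive_tool(rows="0 0 -0.01 0 0 0;0 0 -0.016 0 0 0;0 0 -0.02 0 0 0;0 0 -0.02 0 0 0;0 0 -0.02 0 0 0")

```text
time_s: 27.95
eef_pos: [560.9, -275.5, -12.8]
tcp_rot: [-3.141, 0.001, -3.038]
ft_force: [-0.3, -0.4, -0.0]
opening: 51.2
finger_force: 0.0
```

>>> drive_tool(rows="0 0 0 0 0 0;0 0 0 0 0 0;0 0 0 0 0 0;0 0 0 0 0 0;0 0 0 0 0 0", fingers=0)

```text
time_s: 28.45
eef_pos: [560.8, -275.9, -12.6]
tcp_rot: [-3.14, 0.001, -3.038]
ft_force: [-0.9, -1.0, 4.9]
opening: 26.6
finger_force: 78.4
```

>>> drive_tool(rows="0 0 0 0 0 0;0 0 0.004 0 0 0;0 0 0.008 0 0 0;-0.04 -0.004 0.008 0 0 0;-0.08 -0.008 0.008 0 0 0")

```text
time_s: 28.95
eef_pos: [519.7, -279.0, -10.4]
tcp_rot: [3.141, -0.001, -3.037]
ft_force: [-0.3, -1.0, -2.0]
opening: 26.8
finger_force: 78.6
```

>>> drive_tool(rows="-0.05 -0.005 0 0 0 0;-0.1 -0.01 0 0 0 0;-0.14 -0.014 0.02 0 0 0;-0.14 -0.014 0.08 0 0 0;-0.14 -0.014 0.14 0 0 0")

```text
time_s: 29.45
eef_pos: [448.4, -285.7, 60.0]
tcp_rot: [3.14, -0.002, -3.039]
ft_force: [0.6, -0.2, -2.0]
opening: 27.0
finger_force: 78.9
```

>>> drive_tool(rows="0 0.05 0.02 0 0 0;0 0.14 0.02 0 0 0;0 0.23 0.02 0 0 0;0 0.32 0.02 0 0 0;0 0.41 0.02 0 0 0")

```text
time_s: 29.95
eef_pos: [449.6, -79.6, 70.0]
tcp_rot: [3.141, -0.0, -3.039]
ft_force: [1.2, 0.2, -2.0]
opening: 26.5
finger_force: 79.0
```

>>> drive_tool(rows="0.01 0.09 0 0 0 0;0.02 0.18 0 0 0 0;0.022 0.27 0 0 0 0;0.022 0.36 0 0 0 0;0.022 0.432 0 0 0 0")

```text
time_s: 30.45
eef_pos: [460.5, 137.0, 70.0]
tcp_rot: [3.141, -0.001, -3.037]
ft_force: [-0.2, -1.0, -1.2]
opening: 26.5
finger_force: 79.0
```

>>> drive_tool(rows="0 0 -0.06 0 0 0;0 0 -0.12 0 0 0;0 0 -0.15 0 0 0;0 0 -0.17 0 0 0;0 0 -0.178 0 0 0")

```text
time_s: 30.95
eef_pos: [460.5, 134.5, -19.8]
tcp_rot: [-3.141, -0.002, -3.038]
ft_force: [-1.1, -0.3, -1.9]
opening: 26.3
finger_force: 79.2
```

```bash
python3 - <<'E'
from h import *
s=bot.sense();print(s['eef_pos'],s['tcp_rot'],s['ft_force'],s['opening'])
snap('wrist','w13'); coupons('w13',22.5,(395,700,50,400))
E
```

```text
[460.4747292  134.514488   -19.75065698] [-3.14139309e+00 -1.84785930e-03 -3.03791746e+00] [-1.11977029 -0.27664169 -1.92195948] 26.337239975832716
n 7326 c [473.  134.4] size [76.5 39.2] near [434.7 132.7] far [511.2 136.1] yaw 0.043 z 22.2
n 1836 c [504.2 291.5] size [38.7 31.4] near [485.  288.9] far [523.4 294.1] yaw 0.134 z 21.3
```

>>> drive_tool(rows="0.026 0.0026 0 0 0 0;0.052 0.0054 0 0 0 0;0.08 0.0082 0 0 0 0;0.11 0.0115 0 0 0 0;0.138 0.0144 -0.001 0 0 0")

```text
time_s: 31.5
eef_pos: [533.2, 142.2, -18.3]
tcp_rot: [3.141, 0.003, -3.038]
ft_force: [0.7, -0.1, -1.9]
opening: 26.9
finger_force: 79.1
```

>>> drive_tool(rows="0 0 0 0 0 0;0 0 0 0 0 0;0 0 0 0 0 0;0 0 0 0 0 0;0 0 0 0 0 0")

```text
time_s: 32.0
eef_pos: [529.9, 141.8, -19.1]
tcp_rot: [-3.142, 0.0, -3.038]
ft_force: [0.5, -0.4, -2.1]
opening: 26.8
finger_force: 79.1
```

>>> drive_tool(rows="0 0 0 0 0 0;0 0 0 0 0 0;0 0 0 0 0 0;0 0 0 0 0 0;0 0 0 0 0 0", fingers=0.6)

```text
time_s: 32.5
eef_pos: [530.4, 141.9, -19.2]
tcp_rot: [3.142, 0.0, -3.038]
ft_force: [0.6, -1.1, -0.3]
opening: 51.3
finger_force: 0.0
```

>>> drive_tool(rows="0 0 0.05 0 0 0;0 0 0.12 0 0 0;0.05 0.04 0.2 0 0 0;0.12 0.1 0.26 0 0 0;0.2 0.16 0.28 0 0 0")

```text
time_s: 33.0
eef_pos: [627.0, 218.9, 123.8]
tcp_rot: [3.14, 0.006, -3.039]
ft_force: [1.0, -0.0, 1.4]
opening: 51.4
finger_force: 0.0
```

>>> drive_tool(rows="0.05 0 0 0 0 0;0.08 0 0 0 0 0;0.08 0 0 0 0 0;0.08 0 0 0 0 0;0.08 0 0 0 0 0")

```text
time_s: 33.5
eef_pos: [664.2, 217.8, 119.2]
tcp_rot: [-3.142, -0.001, -3.038]
ft_force: [-0.3, -0.6, 1.0]
opening: 51.1
finger_force: 0.0
```

```bash
cat >> h.py <<'E'
def check(name,p,q):
    k,b,n,r=linefit(name,p,q); print('line at y=150,220,300',[round(k*y+b,1) for y in (150,220,300)],k,n,r); coupons(name,22,(400,700,50,400)); return k,b
E
python3 - <<'E'
from h import *
s=bot.sense();print(s['eef_pos'])
c,i,d=snap('wrist','w14'); p,q=proj(c,(648,105,12)),proj(c,(621,360,12)); print(p,q)
check('w14',p,q)
W,_=cloud('w14'); z=W[:,:,2]
E
```

```text
[664.22477468 217.75411393 119.18624558]
(np.float64(163.9228491929187), np.float64(167.56515703705605)) (np.float64(430.64410010909336), np.float64(167.57256407956288))
line at y=150,220,300 [np.float64(643.7), np.float64(636.3), np.float64(627.8)] -0.10621235669686153 51 0.2152511263125546
n 4037 c [542.  217.9] size [92.9 30.1] near [495.7 214. ] far [588.2 221.8] yaw 0.084 z 21.5
n 4034 c [533.5 295. ] size [93.8 31. ] near [486.9 289.4] far [580.  300.6] yaw 0.12 z 21.5
n 3960 c [550.2 142.9] size [92. 31.] near [504.3 140.2] far [596.2 145.6] yaw 0.059 z 21.6
n 710 c [633.7 148.7] size [20.3 30.7] near [623.6 147.6] far [643.8 149.8] yaw 0.106 z 21.5
n 710 c [625.2 225.5] size [19.4 29.4] near [615.5 224.5] far [634.9 226.5] yaw 0.105 z 21.3
n 628 c [616.6 304.8] size [17.7 29.6] near [607.8 303.8] far [625.4 305.7] yaw 0.109 z 21.5
```

All three are on the line: C about 0, B about −0.7 mm, A about −1.8 mm, and all square. Now I go back to the knob to close the bar.

>>> drive_tool(rows="0 -0.08 0.05 0 0 0;0 -0.17 0.08 0 0 0;0 -0.26 0.08 0 0 0;0 -0.35 0.08 0 0 0;0 -0.44 0.08 0 0 0", fingers=0.5)

```text
time_s: 34.05
eef_pos: [664.2, -3.6, 160.1]
tcp_rot: [-3.142, 0.001, -3.038]
ft_force: [0.5, 1.1, -0.6]
opening: 42.7
finger_force: 0.0
```

>>> drive_tool(rows="0 -0.09 0 0 0 -0.005;0 -0.18 0 0 0 -0.01;0 -0.27 0 0 0 -0.01;0 -0.36 0 0 0 -0.01;0 -0.384 0 0 0 -0.01")

```text
time_s: 34.55
eef_pos: [663.9, -198.3, 159.4]
tcp_rot: [-3.14, 0.0, -3.074]
ft_force: [-0.3, -0.5, 1.3]
opening: 43.2
finger_force: 0.0
```

>>> drive_tool(rows="0 0 0 0 0 0;0 0 0 0 0 0;0 0 0 0 0 0;0 0 0 0 0 0;0 0 0 0 0 0")

```text
time_s: 35.05
eef_pos: [665.3, -192.7, 159.3]
tcp_rot: [3.142, 0.0, -3.068]
ft_force: [-1.2, -0.5, 0.1]
opening: 42.4
finger_force: 0.0
```

```bash
python3 - <<'E'
from h import *
s=bot.sense();print(s['eef_pos'],s['tcp_rot'])
c,i,d=snap('wrist','w15'); W,_=cloud('w15')
m=(W[:,:,2]>80)&(W[:,:,2]<150)&(W[:,:,0]<700)&(abs(W[:,:,1]+195)<25)&(i.max(2)<70); q=W[m]; print(len(q),np.percentile(q,[1,50,99],axis=0).round(1))
g=(W[:,:,2]>80)&(W[:,:,2]<150)&(W[:,:,0]<720)&(abs(W[:,:,1]+195)<130)&(i.max(2)>90); q=W[g]; print(len(q),np.percentile(q,[1,50,99],axis=0).round(1))
E
```

```text
[ 665.2675363  -192.67139328  159.30839449] [ 3.14153826e+00  1.55093652e-04 -3.06753835e+00]
1188 [[ 631.4 -202.5  106. ]
 [ 646.9 -193.6  121.9]
 [ 668.7 -184.8  130.9]]
8754 [[ 616.1 -321.8   82.8]
 [ 633.1 -196.1   97.2]
 [ 659.7  -67.1  102.7]]
```

>>> drive_tool(rows="-0.009 -0.002 -0.04 0 0 0;-0.009 -0.002 -0.08 0 0 0;-0.009 -0.002 -0.12 0 0 0;-0.009 -0.002 -0.16 0 0 0;-0.009 -0.002 -0.184 0 0 0")

```text
time_s: 35.6
eef_pos: [659.9, -194.4, 65.4]
tcp_rot: [3.141, -0.002, -3.069]
ft_force: [-0.2, -0.2, 0.1]
opening: 42.5
finger_force: 0.0
```

>>> drive_tool(rows="0 0 0 0 0 0;0 0 0 0 0 0;0 0 0 0 0 0;0 0 0 0 0 0;0 0 0 0 0 0", fingers=0, grip_force=40)

```text
time_s: 36.1
eef_pos: [660.0, -192.3, 66.9]
tcp_rot: [3.137, -0.001, -3.068]
ft_force: [-1.0, 7.4, -6.4]
opening: 17.2
finger_force: 40.3
```

>>> drive_tool(rows="0 0 0 0 0 0;0 0 0 0 0 0;0 0 0 0 0 0;0 0 0 0 0 0;0 0 0 0 0 0")

```text
time_s: 36.6
eef_pos: [660.0, -192.3, 66.9]
tcp_rot: [3.137, -0.001, -3.068]
ft_force: [-0.5, 8.4, -5.4]
opening: 17.5
finger_force: 40.3
```

>>> drive_tool(rows="-0.012 -0.001 -0.007 0 0 0;-0.02 -0.001 -0.013 0 0 0;-0.027 -0.002 -0.018 0 0 0;-0.034 -0.002 -0.024 0 0 0;-0.04 -0.003 -0.03 0 0 0")

```text
time_s: 37.1
eef_pos: [643.2, -193.5, 55.9]
tcp_rot: [3.138, 0.007, -3.067]
ft_force: [-1.0, 11.7, 9.2]
opening: 16.9
finger_force: 42.9
```

>>> drive_tool(rows="-0.006 0 -0.007 0 0 0;-0.012 -0.001 -0.013 0 0 0;-0.018 -0.001 -0.02 0 0 0;-0.023 -0.002 -0.028 0 0 0;-0.028 -0.002 -0.035 0 0 0")

```text
time_s: 37.6
eef_pos: [627.6, -194.6, 38.2]
tcp_rot: [3.137, 0.004, -3.068]
ft_force: [-5.1, 10.1, 10.0]
opening: 17.2
finger_force: 44.2
```

>>> drive_tool(rows="-0.004 0 -0.008 0 0 0;-0.008 0 -0.016 0 0 0;-0.012 -0.001 -0.024 0 0 0;-0.015 -0.001 -0.033 0 0 0;-0.016 -0.001 -0.035 0 0 0")

```text
time_s: 38.1
eef_pos: [618.3, -195.2, 19.5]
tcp_rot: [3.137, 0.001, -3.068]
ft_force: [-7.3, 11.1, 9.1]
opening: 16.9
finger_force: 45.2
```

>>> drive_tool(rows="0 0 0 0 0 0;0 0 0 0 0 0;0 0 0 0 0 0;0 0 0 0 0 0;0 0 0 0 0 0")

```text
time_s: 38.6
eef_pos: [618.2, -195.2, 19.4]
tcp_rot: [3.137, 0.001, -3.068]
ft_force: [-7.4, 10.0, 7.6]
opening: 17.1
finger_force: 45.0
```

>>> drive_tool(rows="-0.001 0 -0.002 0 0 0;-0.002 0 -0.004 0 0 0;-0.002 0 -0.006 0 0 0;-0.002 0 -0.008 0 0 0;-0.002 0 -0.008 0 0 0")

```text
time_s: 39.1
eef_pos: [618.2, -195.3, 18.8]
tcp_rot: [3.138, 0.004, -3.068]
ft_force: [-12.1, 12.3, 24.6]
opening: 17.0
finger_force: 47.2
```

>>> drive_tool(rows="0 0 0 0 0 0;0 0 0 0 0 0;0 0 0 0 0 0;0 0 0 0 0 0;0 0 0 0 0 0", fingers=0.5)

```text
time_s: 39.6
eef_pos: [617.5, -198.2, 12.8]
tcp_rot: [3.141, -0.0, -3.07]
ft_force: [-0.6, -0.6, 0.8]
opening: 42.7
finger_force: 0.0
```

>>> drive_tool(rows="0 0 0.04 0 0 0;0 0 0.1 0 0 0;0 0 0.18 0 0 0;0 0 0.26 0 0 0;0 0 0.28 0 0 0")

```text
time_s: 40.1
eef_pos: [619.5, -198.8, 158.3]
tcp_rot: [-3.139, 0.006, -3.07]
ft_force: [0.5, -0.8, 0.5]
opening: 42.8
finger_force: 0.0
```

```bash
python3 - <<'E'
from h import *
s=bot.sense();print(s['eef_pos'],s['tcp_rot'])
c,i,d=snap('wrist','w16'); W,_=cloud('w16')
def z(X0,X1,Y0,Y1):
    m=(W[:,:,0]>X0)&(W[:,:,0]<X1)&(W[:,:,1]>Y0)&(W[:,:,1]<Y1)&(W[:,:,2]<140); q=W[m]; return len(q),np.percentile(q,[5,50,95],axis=0).round(1)[:,2]
print('knob top',z(608,624,-202,-190)); print('bar',z(609,621,-280,-230),z(606,618,-160,-110))
c,i,d=load('w1')
from h import cloud as cl; W,_=cl('w1'); print('ref',z(608,624,-202,-190),z(609,621,-280,-230),z(606,618,-160,-110))
E
```

```text
[ 619.46028307 -198.81533671  158.28930029] [-3.13897577  0.00642176 -3.06950572]
knob top (243, array([78.9, 79.9, 80.9]))
bar (749, array([19.5, 43.6, 44.9])) (583, array([42.7, 43.8, 45. ]))
ref (153, array([80.6, 81.8, 83. ])) (370, array([30.7, 45.6, 47. ])) (433, array([44.3, 45.6, 47.1]))
```

The bar is down against its stop (bar top 43.7, closed nominal 44.5). Final look at the board, in case something was knocked.

>>> drive_tool(rows="0.02 0.09 0 0 0 0;0.04 0.18 0 0 0 0;0.06 0.27 0 0 0 0;0.08 0.36 0 0 0 0;0.09 0.45 0 0 0 0")

```text
time_s: 40.65
eef_pos: [662.4, 28.6, 151.0]
tcp_rot: [3.142, -0.002, -3.07]
ft_force: [0.3, -0.2, 0.2]
opening: 43.1
finger_force: 0.0
```

>>> drive_tool(rows="0 0.09 -0.02 0 0 0.005;0 0.18 -0.04 0 0 0.01;0 0.27 -0.06 0 0 0.01;0 0.36 -0.07 0 0 0.01;0 0.385 -0.07 0 0 0.01")

```text
time_s: 41.15
eef_pos: [660.9, 223.5, 114.6]
tcp_rot: [3.141, -0.004, -3.034]
ft_force: [-0.4, 0.1, -0.6]
opening: 42.7
finger_force: 0.0
```

>>> drive_tool(rows="0 0 0 0 0 0;0 0 0 0 0 0;0 0 0 0 0 0;0 0 0 0 0 0;0 0 0 0 0 0")

```text
time_s: 41.65
eef_pos: [662.9, 218.1, 118.5]
tcp_rot: [3.142, 0.001, -3.04]
ft_force: [-0.2, 0.7, 0.4]
opening: 43.1
finger_force: 0.0
```

```bash
python3 - <<'E'
from h import *
s=bot.sense();print(s['eef_pos'],s['time_s'])
c,i,d=snap('wrist','w17'); snap('scene','s17'); p,q=proj(c,(648,105,12)),proj(c,(621,360,12))
check('w17',p,q)
E
```

```text
[662.88841558 218.09626903 118.54875009] 41.65
line at y=150,220,300 [np.float64(643.7), np.float64(636.3), np.float64(627.8)] -0.10572495296992919 50 0.2090034688532296
n 4054 c [532.6 294.8] size [93.7 30.8] near [486.1 289.3] far [579.1 300.2] yaw 0.117 z 21.5
n 4030 c [541.8 218. ] size [92.5 30.1] near [495.7 214.2] far [588.  221.8] yaw 0.082 z 21.5
n 3997 c [550.4 143. ] size [92.5 30.9] near [504.2 140.2] far [596.6 145.8] yaw 0.061 z 21.6
n 711 c [625.  225.1] size [19.4 29.6] near [615.3 224.1] far [634.6 226.2] yaw 0.108 z 21.4
n 694 c [633.7 148.5] size [19.3 30.8] near [624.1 147.5] far [643.3 149.5] yaw 0.105 z 21.5
n 624 c [616.3 304.7] size [17.7 29.7] near [607.5 303.9] far [625.2 305.6] yaw 0.096 z 21.4
```

View pics/s17.png

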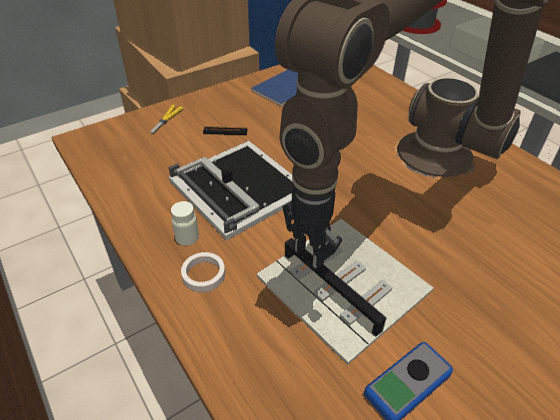

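The clamp at (240,190) is empty and closed. The coupons lie under the bridge around (345,290), and the jar, tape and meter have not moved.

```bash
python3 -c "
from cell import bot
print(bot.job_done())"
```

```text
the job is handed in; nothing more can be done
None
```

I handed the job in: all three coupons lie square under the bridge, their ends measured about 0.5, 1 and 2 mm short of the line centre. The clamp is empty and closed, and the meter, jar and tape roll have not moved.

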